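Lay the standing slide cases down, lid up

ROBOT

A 6-joint arm with a two-finger parallel gripper is mounted at the origin on the work surface. World frame = base frame: x ahead of the robot, y to its left, z up, the work surface at z = 0. Lengths are in m, angles in rad, forces in N, time in s.
With the tool pointing down it reaches from about 0.35 to 0.975 m from the base axis. Payload 4.9 kg.
Tool frame: the origin (TCP) lies at the very end of the fingers, on their centre line; the grasp point (between the pads) lies manip.grip_point_offset behind it (manip.grip_point_offset is the distance from the TCP to the grasp point, in m); z points along the fingers, y is the line along which they close (so a half turn about z gives the same grasp; the last joint's range is limited). The gripper opens to 85 mm and grips with 20 to 120 N. Pads are 22 mm wide; open, the fingers measure 114 mm over their backs; the gripper's body (76 mm by 85 mm) begins 54 mm behind the grasp point. The pads swing forward as they close: fully open they stand 13 mm farther back than shut.
Start: joints at [-1.311, 0.053, 1.613, -0, 1.476, -0.119], TCP at [0.231, -0.581, 0.209] pointing down, gripper open.
Joint ranges: [-3.01, 3.01], [-1.01, 2.22], [0.06, 2.58], [-1.02, 4.17], [0.09, 2.62], [-3.14, 3.14]. Speed limits (rad/s): [2.57, 2.57, 3.14, 3.14, 3.14, 3.14].

INTERFACE

Orientations are given as a unit quaternion [w, x, y, z].
In Python, from plant import manip gives the robot as it stands.
- The arm moves only by the shell command python3 -m crank 'ROWS' [OPENING]. ROWS is JSON, a list of rows, each an object of numbers: "x", "y", "z": the shift along the tool's x, y, z in cm; "turn": the turn about the tool's z in rad. In form: [{"x": .., "y": .., "z": .., "turn": ..}, ...]. A call has 1 to 5 rows; each row shifts and turns the commanded pose from where the row before left it, along the tool's axes as they then stand; what a row does not reach is not made up. A row lasts 1/10 s, in which the tool goes at most 50 mm and 8.59 degrees, less where a joint would pass 70% of its speed; a pose out of reach is approached as far as the arm can. A call with a gripper value outside its range is refused whole. OPENING is the opening in per cent of the stroke, from 0 (shut) to 100 (fully open), set as the call begins (- or left out, the last holds). The fingers move at their own pace and stop on an object; the grip force is fixed at half the most. Time passes only in rows, so rows that do not move let the fingers close. It gives the time, the measured TCP pose, the force, the opening and the grip force at its end, in the units of the state.
- manip.state(): the state, without advancing time (a new reading comes with each control period).
- manip.grab_frame(name): name is "scene" or "top"; returns (picture, depth): 480x640x3 uint8, red, green, blue; 480x640 float32, m along the optical axis (not along the pixel's ray), 0 where there is no reading.
- manip.camera_model(name): a dict with "mtx" (3x3 intrinsics, pixels), "k1" (the pictures are not rectified: a ray, as slopes to the right and down, at radius r is drawn at 1 + k1 r^2 times it, then the intrinsics apply), "world_to_cam" (4x4, takes a point from world to camera coordinates). Camera axes: x right, y down, z forward; pixel columns grow to the right and rows downward; lengths in m; the calibration is good to about 2 mm. A picture is of the moment at which its call begins. camera_model takes no time and is no camera call.
- manip.job_done(): hands the job in; it is judged then, once.
The state is a dict: "time": time; "joint_pos": joint angles; "joint_vel": joint speeds; "joint_efforts": joint torques, N m; "tool_pos": TCP position; "tool_rot": TCP orientation; "contact_force": force on the tool from outside, world axes, zero at the start; "ft_torque": the same for the moment, N m; "gripper_width": opening from 0.0 (shut) to 1.0 (fully open); "grasp_force": force on a finger pad.
Only numpy, scipy, OpenCV 4.12 (cv2) and the standard library are available. Lean on these libraries where they do the work, as an engineer would, in place of code of your own. Each camera call takes 0.05 s, during which the arm holds its last target. There are 200 camera calls.

TASK

Two slide cases, a long and a short one, have been left standing on edge on the clinic's lab desk: gently push each over with a fingertip so that it tips down where it stands and lies flat on the desk with its lid (the thin half with the white card) facing up, ready to be opened. Only push them, never lift or carry them, and leave everything else where it is.

Things in the scene. Friction and masses are not known exactly. Their poses are not given: they have to be found in the camera images.
- long_case: Grey plastic slide case standing on its long edge: 200 mm long (its y), 85 high (its z), 36 thick (its x), about 300 g. Origin: centre of the underside as it stands; any yaw. The 24 mm base half is on its +x side; the lid half (12 mm, set in 3 mm all round, white card on its face) on its -x side. Its -x axis points out of the lid, and up when it lies right.
- short_case: Grey plastic slide case standing on its long edge: 105 mm long (its y), 85 high (its z), 36 thick (its x), about 160 g. Origin: centre of the underside as it stands; any yaw. The 24 mm base half is on its +x side; the lid half (12 mm, set in 3 mm all round, white card on its face) on its -x side. Its -x axis points out of the lid, and up when it lies right.
- long_case_center (a point): Middle of the long case: on its axis, 42.5 mm above the desk as it stands, 18 mm above it once the case lies flat. Same axes as the case.
- long_case_foot (a point): Middle of the lower edge of the long case on the base side (18 mm along its +x, height 0): the edge over which it tips; it stays on the desk. Pushed slowly near its top on the lid side the case does not slide, and beyond about 25 deg it falls over by itself. The middle of the lid face is free for a finger.
- short_case_center (a point): Middle of the short case: on its axis, 42.5 mm above the desk as it stands, 18 mm above it once the case lies flat. Same axes as the case.
- short_case_foot (a point): Middle of the lower edge of the short case on the base side (18 mm along its +x, height 0): the edge over which it tips; it stays on the desk. Pushed slowly near its top on the lid side the case does not slide, and beyond about 25 deg it falls over by itself. The middle of the lid face is free for a finger.
- dropper_bottle: Bystander: amber dropper bottle, 28 mm across, 80 mm high, rubber bulb on top; origin at the centre of its underside. Its centre is about 60 mm on the lid side of the long case's mid-plane and 75 mm from its middle towards +y of the case.
- sample_jar: Bystander: small jar, 32 mm across, 55 mm high; origin under its centre. Its centre is about 60 mm on the lid side of the short case's mid-plane and 65 mm from its middle towards -y of the case.
- paper_cup: Bystander: empty white cup, 62 mm across the rim, 75 mm high, between the two standing cases; origin under its centre.
- flat_case: Bystander: a third slide case, 150 x 85 x 36 mm, already lying flat with its lid up on the left; origin under its centre.
- tally_counter: Bystander: round steel tally counter, 48 mm across, 34 mm high, at the back; origin under its centre.
- reagent_bottle: Bystander: amber bottle, 60 mm across, 140 mm high, on the right; origin under its centre.
- coverslip_box: Bystander: cardboard box 50 x 70 x 26 mm near the robot on the right; origin under its centre.
Mind the look-alikes: they are no part of the job. What is shaped like the short_case but purple is not meant.

How it is judged:
At the end, for the whole second after the job is handed in: Both cases lie flat at rest on the desk with the lid up (within 8 deg; centre below 23 mm), each centre within 130 mm of where it started (tipping alone moves it about 65 mm), and no bystander has moved more than 15 mm (angle between each of long_case, short_case's own x axis and vertical above 3 rad and height (world z) of each of long_case_center, short_case_center below 0.023 m and distance of each of long_case_center, short_case_center from where it was at the start of the episode below 0.13 m and linear speed of each of long_case, short_case below 0.02 m/s and distance of each of dropper_bottle, sample_jar, paper_cup, flat_case, tally_counter, reagent_bottle, coverslip_box from where it was at the start of the episode below 0.015 m); the robot touches nothing.
It fails at once if a case is lifted: the edge it should tip over rises 20 mm off the desk (height (world z) of any of long_case_foot, short_case_foot above 0.02 m).
It fails at once if a case is tipped onto its lid (angle between any of long_case, short_case's own x axis and vertical below 0.8 rad).
It fails at once if the arm pushes a case with more than 20 N (contact force between the arm and long_case above 20 N or contact force between the arm and short_case above 20 N).
It fails at once if a case is shoved or carried more than 150 mm from its place (distance of any of long_case_center, short_case_center from where it was at the start of the episode above 0.15 m).
It fails at once if a bystander is moved more than 15 mm (distance of any of dropper_bottle, sample_jar, paper_cup, flat_case, tally_counter, reagent_bottle, coverslip_box from where it was at the start of the episode above 0.015 m).
It also fails if it takes over 45 s, if anything falls off the work surface, if the arm or the gripper's body presses on something with over 40 N, if the wrist force passes 120 N, or if a joint passes its speed limit or range.

## Working session

There is one attempt and no reset: what is moved stays moved. The work goes in short steps, Python scripts to look and compute and a shell command to move; the robot and the scene stay as the last step left them, time stands still between calls to the robot, and variables do not carry over. Pictures are saved under pics/ and viewed, at most 10 in all, crops included, and the job is handed in when it is done.

```bash
ls; mkdir -p pics; cat > h.py <<'E'
import numpy as np, cv2
from plant import manip
def pts(name,depth):
    m=manip.camera_model(name); K=np.array(m["mtx"]); T=np.linalg.inv(np.array(m["world_to_cam"]))
    v,u=np.mgrid[0:480,0:640]
    uv=np.stack([u,v],-1).reshape(-1,1,2).astype(float)
    n=cv2.undistortPoints(uv,K,np.array([m["k1"],0,0,0,0.])).reshape(480,640,2)
    c=np.dstack([n*depth[...,None],depth,np.ones_like(depth)])
    return (c@T.T)[...,:3]
E
python3 - <<'E'
from h import *
for n in ("scene","top"):
    p,d=manip.grab_frame(n); cv2.imwrite(f"pics/{n}0.png",p[...,::-1]); np.savez(f"{n}0.npz",p=p,d=d,w=pts(n,d))
print(manip.state())
E
```

```text
pics
{'time': 0.1, 'joint_pos': array([-1.31099826e+00,  5.32802893e-02,  1.61414831e+00,  2.90945408e-06,
        1.47603350e+00, -1.19002226e-01]), 'joint_vel': array([ 2.76454509e-05, -1.65824151e-03, -3.37940764e-03,  8.68642198e-04,
       -7.49545959e-04,  7.68038724e-04]), 'joint_efforts': array([ 6.42387586e-04, -3.94908607e+01, -3.71362209e+01, -6.70384520e-05,
        4.00906996e-03,  5.37610148e-06]), 'tool_pos': array([ 0.23097096, -0.58009965,  0.20819756]), 'tool_rot': array([-9.32510503e-04,  9.82116943e-01,  1.88269585e-01, -6.43037960e-05]), 'contact_force': array([ 0.43978735, -0.26784167,  0.00728055]), 'ft_torque': array([-0.02583856,  0.07070165,  0.00403759]), 'grasp_force': 0.0, 'gripper_width': 0.9982918061001576}
```

View pics/top0.png

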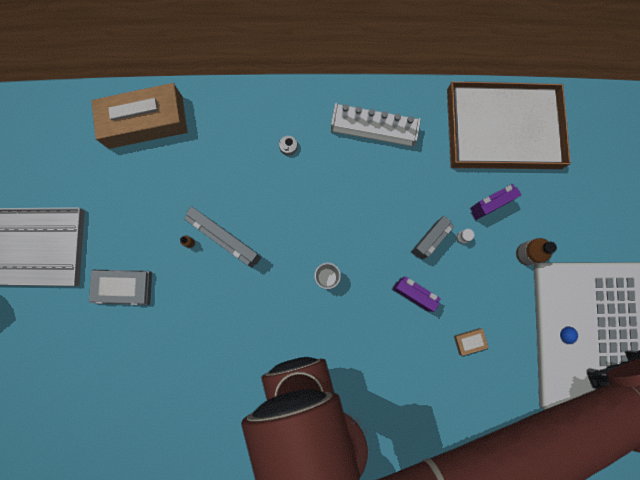

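View pics/scene0.png

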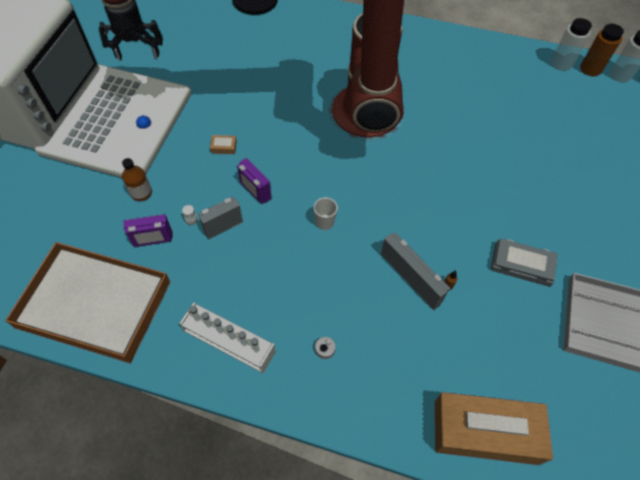

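Top view: the grey long case is at (222,237) with the dropper at (187,241), so its lid faces lower left. The grey short case is at (434,237) with the jar at (467,237), so its lid faces lower right. Look-alikes are the purple cases at (496,201) and (417,293), plus the grey flat case at (120,287), which is already lying down. I choose the two grey standing ones, and will measure and crop them.

```bash
python3 - <<'E'
from h import *
f=np.load("top0.npz"); w=f["w"]; p=f["p"]
print("desk z",np.median(w[300:330,200:280,2]))
def box(n,r,zlo,zhi):
    u0,v0,u1,v1=r; q=w[v0:v1,u0:u1].reshape(-1,3); q=q[(q[:,2]>zlo)&(q[:,2]<zhi)]
    (c,s,a)=cv2.minAreaRect(q[:,:2].astype(np.float32)); b=cv2.boxPoints((c,s,a))
    e=max([b[1]-b[0],b[2]-b[1]],key=np.linalg.norm)
    print(n,len(q),"c",np.round(c,4),"size",np.round(s,4),"long dir deg",round(np.degrees(np.arctan2(e[1],e[0])),1),"zmed",round(float(np.median(q[:,2])),4))
box("long",(180,200,270,275),.075,.095)
box("short",(408,210,456,265),.075,.095)
box("dropper",(176,230,198,252),.03,.12)
box("jar",(456,226,480,248),.045,.07)
box("cup",(312,260,344,294),.065,.09)
box("purple1",(468,180,524,222),.075,.095)
box("purple2",(390,270,445,315),.075,.095)
box("reagent",(514,232,560,270),.05,.16)
box("counter",(274,130,302,158),.02,.05)
a=cv2.resize(p[190:285,170:290],None,fx=3.3,fy=3.3,interpolation=2); b=cv2.resize(p[190:285,390:510],None,fx=3.3,fy=3.3,interpolation=2)
s=np.load("scene0.npz")["p"]; c=cv2.resize(s[215:310,365:485],None,fx=3,fy=3,interpolation=2)
d=cv2.resize(s[150:245,150:270],None,fx=3,fy=3,interpolation=2)
W=np.zeros((600,800,3),np.uint8); W[:313,:396]=a;W[:313,400:796]=b;W[314:599,:360]=c;W[314:599,400:760]=d
cv2.imwrite("pics/crop.png",W[...,::-1])
E
```

```text
desk z 0.0015339845303795618
long 1237 c [0.5015 0.2608] size [0.1998 0.081 ] long dir deg 54.1 zmed 0.0853
short 666 c [ 0.5182 -0.2665] size [0.0365 0.1056] long dir deg -41.4 zmed 0.0855
dropper 120 c [0.5123 0.3389] size [0.0259 0.0265] long dir deg -25.8 zmed 0.0504
jar 121 c [ 0.527  -0.3527] size [0.027  0.0271] long dir deg -44.5 zmed 0.0559
cup 125 c [ 0.4262 -0.0104] size [0.0591 0.0597] long dir deg -0.3 zmed 0.0758
purple1 617 c [ 0.6124 -0.4262] size [0.0367 0.1062] long dir deg -61.7 zmed 0.0859
purple2 673 c [ 0.3843 -0.2246] size [0.1036 0.0374] long dir deg 57.7 zmed 0.0858
reagent 652 c [ 0.4849 -0.516 ] size [0.0581 0.0535] long dir deg 16.8 zmed 0.0975
counter 270 c [0.7665 0.0912] size [0.0482 0.0468] long dir deg 13.4 zmed 0.0276Traceback (most recent call last):
  File "<stdin>", line 21, in <module>
ValueError: could not broadcast input array from shape (314,396,3) into shape (313,396,3)
```

```bash
python3 - <<'E'
from h import *
f=np.load("top0.npz"); w=f["w"]; p=f["p"]
m=(w[...,2]>.078)&(w[...,2]<.092); m[:,:180]=0; m[:,270:]=0; m[:200]=0; m[275:]=0; m[228:,:203]=0
q=w[m][:,:2]; c,s,a=cv2.minAreaRect(q.astype(np.float32)); b=cv2.boxPoints((c,s,a))
e=max([b[1]-b[0],b[2]-b[1]],key=np.linalg.norm); print("long",c,s,np.degrees(np.arctan2(e[1],e[0])))
e=e/np.linalg.norm(e); n=np.array([-e[1],e[0]])
for nm,o in dict(drop=(.5123,.3389),cup=(.4262,-.0104)).items(): d=np.array(o)-c; print(nm,"perp",n,d@n,"along",d@e)
print("grip off",manip.grip_point_offset)
R=lambda i,k:cv2.resize(i,(396,k),interpolation=2)
s=np.load("scene0.npz")["p"]
W=np.vstack([np.hstack([R(p[190:285,170:290],300),R(p[190:285,390:510],300)]),np.hstack([R(s[215:310,365:485],300),R(s[150:245,150:270],300)])])
cv2.imwrite("pics/crop.png",W[...,::-1])
E
```

```text
long (0.5195533037185669, 0.24786365032196045) (0.19966043531894684, 0.036626990884542465) 54.138947
drop perp [-0.81044006  0.5858216 ] 0.059209430553597946 along 0.06953036281481716
cup perp [-0.81044006  0.5858216 ] -0.0756391748407655 along -0.26399559357747104
grip off 0.0187
```

View pics/crop.png

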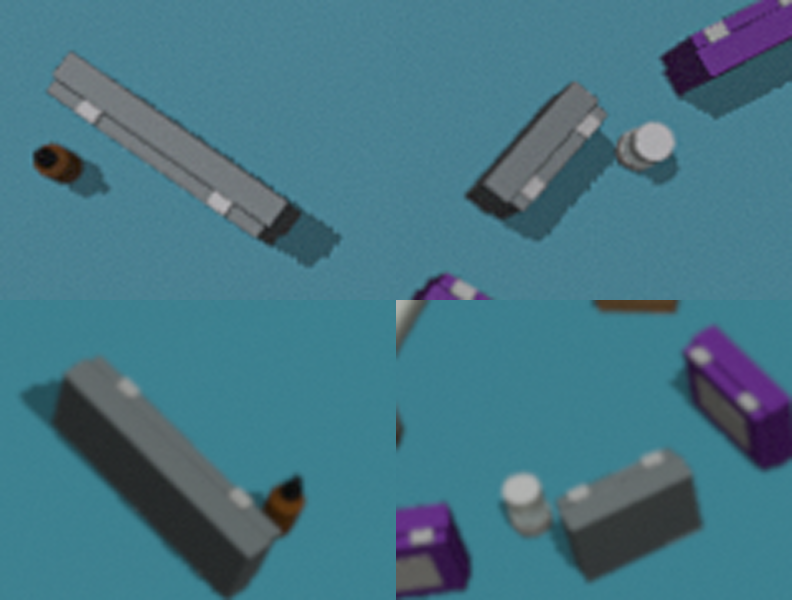

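Confirmed: on both cases the set-in lid strip with the white clips is on the bystander side (dropper left, jar right). Shut the gripper, turn tool x to the short case's push direction (48.6°), and approach high.

```bash
python3 -m crank '[{"turn":-0.14},{"turn":-0.14},{"turn":-0.14},{"turn":-0.05},{"x":3}]' 0 && python3 -m crank '[{"x":4},{"x":4},{"x":4},{"x":4},{"x":4}]' && python3 -m crank '[{"x":4},{"x":4},{"x":3},{"y":0.8},{}]'; cat > w.py <<'E'
import sys; from h import *
s=manip.state(); q=s["tool_rot"]; t=s["tool_pos"]; yaw=2*np.arctan2(q[2],q[1])
goal=np.array([float(a) for a in sys.argv[1:4]]); gy=np.radians(float(sys.argv[4])); d=goal-t
print("t",round(s["time"],2),"tcp",np.round(t,4),"yaw",round(np.degrees(yaw),1),"tool cm: x %.2f y %.2f z %.2f turn %.3f"%(100*(d[0]*np.cos(yaw)+d[1]*np.sin(yaw)),100*(d[0]*np.sin(yaw)-d[1]*np.cos(yaw)),-100*d[2],-((gy-yaw+np.pi)%(2*np.pi)-np.pi)),"F",np.round(s["contact_force"],2),"w",round(s["gripper_width"],3))
E
python3 w.py .4785 -.3115 .068 48.6
```

```text
t 0.1 tcp [ 0.231  -0.5801  0.2082] yaw 21.7 tool cm: x 32.93 y -15.80 z 14.02 turn -0.469 F [ 0.44 -0.27  0.01] w 0.998schema error: expected keys x, y, z, turn
```

All four keys are needed in each row.

```bash
python3 -m crank '[{"x":0,"y":0,"z":0,"turn":-0.14},{"x":0,"y":0,"z":0,"turn":-0.14},{"x":0,"y":0,"z":0,"turn":-0.14},{"x":0,"y":0,"z":0,"turn":-0.05},{"x":3,"y":0,"z":0,"turn":0}]' 0 && python3 -m crank '[{"x":4,"y":0,"z":0,"turn":0},{"x":4,"y":0,"z":0,"turn":0},{"x":4,"y":0,"z":0,"turn":0},{"x":4,"y":0,"z":0,"turn":0},{"x":4,"y":0,"z":0,"turn":0}]' && python3 -m crank '[{"x":4,"y":0,"z":0,"turn":0},{"x":4,"y":0,"z":0,"turn":0},{"x":3,"y":0,"z":0,"turn":0},{"x":0,"y":0.8,"z":0,"turn":0},{"x":0,"y":0,"z":0,"turn":0}]'
python3 w.py .4785 -.3115 .068 48.6
```

```text
time: 0.6
tool_pos: [0.2493, -0.5592, 0.2085]
tool_rot: [-0.0, 0.912, 0.411, -0.0]
contact_force: [1.1, -0.0, 0.2]
gripper_width: 0.144
grasp_force: 0.0
time: 1.1
tool_pos: [0.3838, -0.4065, 0.2088]
tool_rot: [-0.0, 0.911, 0.412, -0.0]
contact_force: [1.1, -0.2, 0.7]
gripper_width: 0.004
grasp_force: 0.0
time: 1.6
tool_pos: [0.4622, -0.3307, 0.2088]
tool_rot: [-0.0, 0.911, 0.412, -0.0]
contact_force: [-0.6, -0.1, -0.0]
gripper_width: -0.004
grasp_force: 0.0
t 1.6 tcp [ 0.4622 -0.3307  0.2088] yaw 48.7 tool cm: x 2.52 y -0.04 z 14.08 turn 0.002 F [-0.6  -0.08 -0.04] w -0.004
```

```bash
python3 -m crank '[{"x":0,"y":0,"z":3.5,"turn":0},{"x":0,"y":0,"z":3.5,"turn":0},{"x":0,"y":0,"z":3.5,"turn":0},{"x":0,"y":0,"z":3.5,"turn":0},{"x":0,"y":0,"z":0,"turn":0}]' && python3 -m crank '[{"x":1,"y":0,"z":0,"turn":0},{"x":1,"y":0,"z":0,"turn":0},{"x":1,"y":0,"z":0,"turn":0},{"x":0.5,"y":0,"z":0,"turn":0},{"x":0,"y":0,"z":0,"turn":0}]'
python3 w.py .4990 -.2882 .068 48.6
python3 - <<'E'
from h import *
p,d=manip.grab_frame("scene"); cv2.imwrite("pics/s1.png",cv2.resize(p[130:270,110:320],(780,520),interpolation=2)[...,::-1])
E
```

```text
time: 2.1
tool_pos: [0.4573, -0.3286, 0.063]
tool_rot: [-0.006, 0.912, 0.411, -0.003]
contact_force: [-0.9, 0.1, -0.6]
gripper_width: -0.004
grasp_force: 0.0
time: 2.6
tool_pos: [0.4862, -0.3041, 0.0705]
tool_rot: [0.001, 0.911, 0.413, 0.0]
contact_force: [-0.5, 0.1, 0.3]
gripper_width: 0.001
grasp_force: 0.0
t 2.6 tcp [ 0.4862 -0.3041  0.0705] yaw 48.7 tool cm: x 2.05 y -0.09 z 0.25 turn 0.002 F [-0.46  0.12  0.33] w 0.001
```

View pics/s1.png

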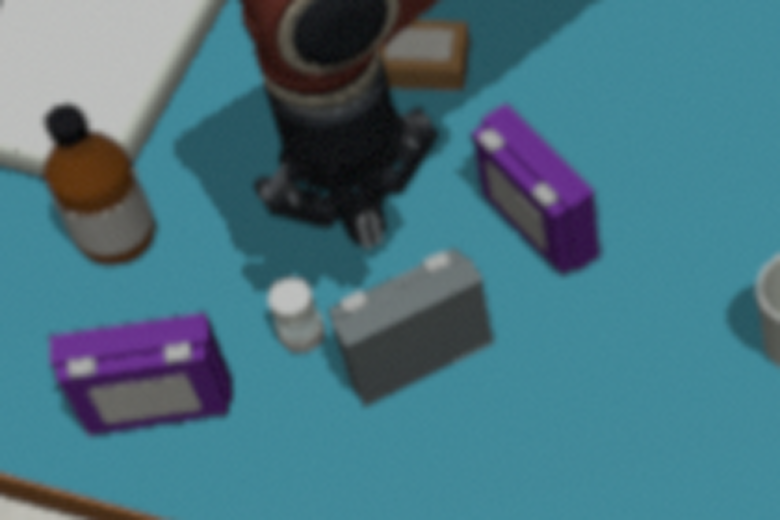

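The shut fingertip stands in front of the middle of the short case's lid (finger at (370,230), case at (410,330)), with the jar clear at (295,315). About 20 mm to contact, so I push slowly.

```bash
python3 -m crank '[{"x":0.5,"y":0,"z":0,"turn":0},{"x":0.5,"y":0,"z":0,"turn":0},{"x":0.3,"y":0,"z":0,"turn":0},{"x":0.3,"y":0,"z":0,"turn":0},{"x":0.3,"y":0,"z":0,"turn":0}]' && python3 -m crank '[{"x":0.4,"y":0,"z":0,"turn":0},{"x":0.4,"y":0,"z":0,"turn":0},{"x":0.4,"y":0,"z":0,"turn":0},{"x":0.4,"y":0,"z":0,"turn":0},{"x":0.4,"y":0,"z":0,"turn":0}]'
python3 w.py .4990 -.2882 .068 48.6
python3 - <<'E'
from h import *
p,d=manip.grab_frame("scene"); cv2.imwrite("pics/s2.png",cv2.resize(p[130:270,110:320],(780,520),interpolation=2)[...,::-1])
E
```

```text
time: 3.15
tool_pos: [0.4976, -0.2901, 0.0692]
tool_rot: [-0.0, 0.911, 0.412, -0.0]
contact_force: [-0.6, 0.1, 1.1]
gripper_width: -0.005
grasp_force: 0.0
time: 3.65
tool_pos: [0.511, -0.275, 0.0693]
tool_rot: [-0.0, 0.911, 0.412, 0.0]
contact_force: [0.2, -0.1, -0.6]
gripper_width: -0.002
grasp_force: 0.0
t 3.65 tcp [ 0.511  -0.275   0.0693] yaw 48.6 tool cm: x -1.78 y -0.02 z 0.13 turn 0.001 F [ 0.16 -0.12 -0.62] w -0.002
```

View pics/s2.png

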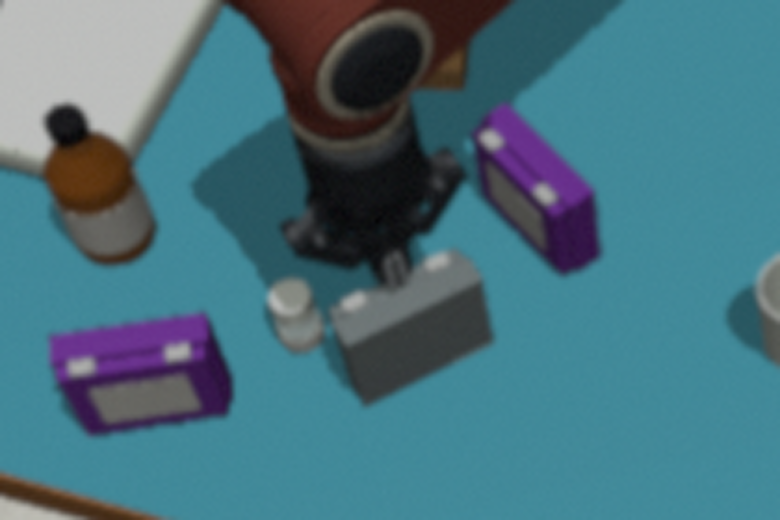

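Case not tipped yet; the finger (395,265) is at the lid. I'll check the gap from the depth before going on.

```bash
cat > g.py <<'E'
from h import *
def prof(name,c,n,lim=.09,al=.02):
    p,d=manip.grab_frame(name); w=pts(name,d); c=np.array(c);n=np.array(n);e=np.array([-n[1],n[0]])
    r=w[...,:2]-c; a=r@n; b=r@e; m=(abs(b)<al)&(abs(a)<lim+.03)&(w[...,2]>.006)&(w[...,2]<.2)
    k=np.round(a[m]*200)/200
    for v in np.unique(k): z=w[...,2][m][k==v]; print(name,"perp %.3f n %d z %.3f..%.3f"%(v,len(z),z.min(),z.max()))
    return p
E
python3 - <<'E'
from g import *
prof("scene",(.5182,-.2665),(-.661,-.750)); prof("top",(.5182,-.2665),(-.661,-.750))
E
python3 w.py .5 -.28 .068 48.6
```

```text
scene perp -0.115 n 1 z 0.007..0.007
scene perp -0.090 n 1 z 0.006..0.006
scene perp -0.075 n 1 z 0.007..0.007
scene perp -0.070 n 1 z 0.006..0.006
scene perp -0.055 n 1 z 0.006..0.006
scene perp -0.040 n 1 z 0.007..0.007
scene perp -0.025 n 5 z 0.028..0.090
scene perp -0.020 n 219 z 0.006..0.091
scene perp -0.015 n 56 z 0.006..0.192
scene perp -0.010 n 100 z 0.080..0.199
scene perp -0.005 n 120 z 0.078..0.196
scene perp 0.000 n 115 z 0.080..0.184
scene perp 0.005 n 37 z 0.079..0.153
scene perp 0.010 n 22 z 0.080..0.144
scene perp 0.015 n 15 z 0.077..0.146
scene perp 0.020 n 1 z 0.135..0.135
top perp -0.120 n 1 z 0.008..0.008
top perp -0.115 n 1 z 0.006..0.006
top perp -0.110 n 1 z 0.007..0.007
top perp -0.095 n 1 z 0.006..0.006
top perp -0.080 n 1 z 0.006..0.006
top perp -0.070 n 1 z 0.007..0.007
top perp -0.060 n 1 z 0.006..0.006
top perp -0.055 n 1 z 0.006..0.006
top perp -0.045 n 1 z 0.007..0.007
top perp -0.025 n 2 z 0.007..0.010
top perp -0.020 n 13 z 0.006..0.055
t 3.8 tcp [ 0.5109 -0.2751  0.0693] yaw 48.7 tool cm: x -1.09 y -0.49 z 0.13 turn 0.001 F [ 0.47 -0.   -0.17] w -0.001
```

```bash
python3 - <<'E'
from h import *
p,d=manip.grab_frame("scene"); w=pts("scene",d); m=manip.camera_model("scene"); T=np.array(m["world_to_cam"])
c=np.array([.5182,-.2665]);n=np.array([-.661,-.750]);e=np.array([-n[1],n[0]])
P=lambda q: cv2.projectPoints(np.array(q,float).reshape(-1,1,3),cv2.Rodrigues(T[:3,:3])[0],T[:3,3],np.array(m["mtx"]),np.array([m["k1"],0,0,0,0.]))[0].reshape(-1,2)
t=manip.state()["tool_pos"]; print("tcp px",P([t,t+[0,0,.02]]))
corn=[np.r_[c+a*n+b*e,z] for a,b,z in((.018,0,.082),(-.018,0,.085),(-.018,.0525,.085),(-.018,-.0525,.085))]; print("case px",P(corn))
for v in range(194,216,2):
    print(v,[(u,round(float((w[v,u,:2]-c)@n),3),round(float((w[v,u,:2]-c)@e),3),round(float(w[v,u,2]),3)) for u in (212,215,218)])
I=p[160:240,160:260].copy(); I=cv2.resize(I,(750,600),interpolation=0)
for k in P([t]): cv2.circle(I,(int((k[0]-160)*7.5),int((k[1]-160)*7.5)),5,(255,0,0),2)
cv2.imwrite("pics/s3.png",I[...,::-1])
E
```

```text
tcp px [[216.72990295 208.29047938]
 [215.61344592 204.00357007]]
case px [[214.92769681 203.72334369]
 [221.14978531 213.17133109]
 [202.36958351 222.31073661]
 [239.51936107 204.22214606]]
194 [(212, -0.008, 0.008, 0.163), (215, 0.001, -0.002, 0.146), (218, -0.004, -0.008, 0.148)]
196 [(212, -0.003, 0.008, 0.15), (215, 0.001, -0.001, 0.137), (218, -0.003, -0.007, 0.138)]
198 [(212, -0.004, 0.009, 0.142), (215, 0.001, 0.0, 0.129), (218, 0.002, -0.007, 0.124)]
200 [(212, -0.004, 0.011, 0.135), (215, -0.002, 0.003, 0.126), (218, 0.004, -0.006, 0.112)]
202 [(212, 0.007, 0.009, 0.111), (215, -0.002, 0.004, 0.118), (218, -0.001, -0.004, 0.111)]
204 [(212, 0.005, 0.011, 0.106), (215, -0.001, 0.005, 0.109), (218, -0.004, -0.002, 0.108)]
206 [(212, 0.004, 0.012, 0.1), (215, -0.002, 0.007, 0.102), (218, -0.001, -0.001, 0.095)]
208 [(212, 0.01, 0.012, 0.082), (215, 0.009, 0.005, 0.078), (218, -0.0, -0.0, 0.086)]
210 [(212, 0.004, 0.015, 0.082), (215, 0.0, 0.009, 0.082), (218, -0.002, 0.002, 0.08)]
212 [(212, -0.003, 0.018, 0.086), (215, -0.007, 0.012, 0.086), (218, -0.01, 0.005, 0.084)]
214 [(212, -0.01, 0.021, 0.087), (215, -0.011, 0.014, 0.083), (218, -0.014, 0.007, 0.082)]
```

View pics/s3.png

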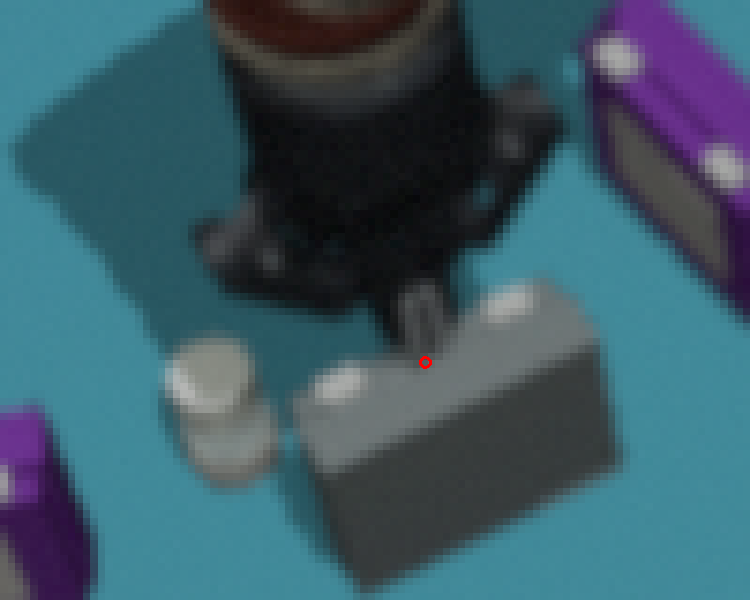

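The case has not moved, yet the finger's front is past the lid face with no force. So the finger end looks to be above the case, near z ≈ 0.088, while 0.069 is reported. Back off 4.5 cm and measure the real finger end.

```bash
python3 -m crank '[{"x":-1,"y":0,"z":0,"turn":0},{"x":-1,"y":0,"z":0,"turn":0},{"x":-1,"y":0,"z":0,"turn":0},{"x":-1,"y":0,"z":0,"turn":0},{"x":-0.8,"y":0,"z":0,"turn":0}]' && python3 -m crank '[{"x":0,"y":0,"z":0,"turn":0},{"x":0,"y":0,"z":0,"turn":0}]' 
python3 - <<'E'
from h import *
p,d=manip.grab_frame("scene"); w=pts("scene",d); m=manip.camera_model("scene"); T=np.array(m["world_to_cam"])
c=np.array([.5182,-.2665]);n=np.array([-.661,-.750]);e=np.array([-n[1],n[0]])
P=lambda q: cv2.projectPoints(np.array(q,float).reshape(-1,1,3),cv2.Rodrigues(T[:3,:3])[0],T[:3,3],np.array(m["mtx"]),np.array([m["k1"],0,0,0,0.]))[0].reshape(-1,2)
t=manip.state()["tool_pos"]; print("tcp",t,"perp",(t[:2]-c)@n,"px",P([t]))
u0,v0=P([t])[0].round().astype(int)
for v in range(v0-14,v0+12,2):
    print(v,[(u,round(float((w[v,u,:2]-c)@n),3),round(float((w[v,u,:2]-c)@e),3),round(float(w[v,u,2]),3)) for u in (u0-2,u0,u0+2)])
x0,y0=u0-50,v0-40; I=cv2.resize(p[y0:y0+80,x0:x0+100],(750,600),interpolation=0)
cv2.circle(I,(375,300),5,(255,0,0),2); cv2.imwrite("pics/s4.png",I[...,::-1])
E
```

```text
time: 4.35
tool_pos: [0.4781, -0.3123, 0.0693]
tool_rot: [0.0, 0.911, 0.411, -0.0]
contact_force: [0.1, 0.4, 0.4]
gripper_width: 0.003
grasp_force: 0.0
time: 4.55
tool_pos: [0.4789, -0.3115, 0.0694]
tool_rot: [-0.0, 0.911, 0.411, 0.0]
contact_force: [-0.1, -0.1, 0.5]
gripper_width: -0.002
grasp_force: 0.0
tcp [ 0.47902759 -0.31129812  0.06932906] perp 0.05949154926733685 px [[208.40237145 195.1526459 ]]
181 [(np.int64(206), 0.05, -0.001, 0.143), (np.int64(208), 0.048, -0.005, 0.142), (np.int64(210), 0.046, -0.01, 0.141)]
183 [(np.int64(206), 0.054, -0.001, 0.13), (np.int64(208), 0.049, -0.004, 0.132), (np.int64(210), 0.047, -0.009, 0.131)]
185 [(np.int64(206), 0.052, 0.001, 0.124), (np.int64(208), 0.043, -0.002, 0.133), (np.int64(210), 0.053, -0.009, 0.116)]
187 [(np.int64(206), 0.047, 0.004, 0.124), (np.int64(208), 0.048, -0.001, 0.119), (np.int64(210), 0.05, -0.007, 0.113)]
189 [(np.int64(206), 0.043, 0.006, 0.121), (np.int64(208), 0.047, 0.0, 0.113), (np.int64(210), 0.053, -0.007, 0.1)]
191 [(np.int64(206), 0.051, 0.005, 0.103), (np.int64(208), 0.049, 0.001, 0.102), (np.int64(210)
[... 170 characters left out ...]
12, -0.006, 0.0), (np.int64(208), 0.108, -0.011, 0.002), (np.int64(210), 0.104, -0.015, 0.002)]
197 [(np.int64(206), 0.108, -0.004, -0.002), (np.int64(208), 0.106, -0.009, -0.005), (np.int64(210), 0.102, -0.013, -0.002)]
199 [(np.int64(206), 0.099, -0.0, 0.001), (np.int64(208), 0.097, -0.005, -0.001), (np.int64(210), 0.093, -0.01, 0.001)]
201 [(np.int64(206), 0.095, 0.002, -0.001), (np.int64(208), 0.093, -0.003, -0.003), (np.int64(210), 0.09, -0.007, -0.003)]
203 [(np.int64(206), 0.09, 0.005, -0.003), (np.int64(208), 0.084, 0.001, 0.002), (np.int64(210), 0.082, -0.004, 0.001)]
205 [(np.int64(206), 0.084, 0.008, -0.003), (np.int64(208), 0.079, 0.004, 0.0), (np.int64(210), 0.074, -0.0, 0.003)]
```

View pics/s4.png

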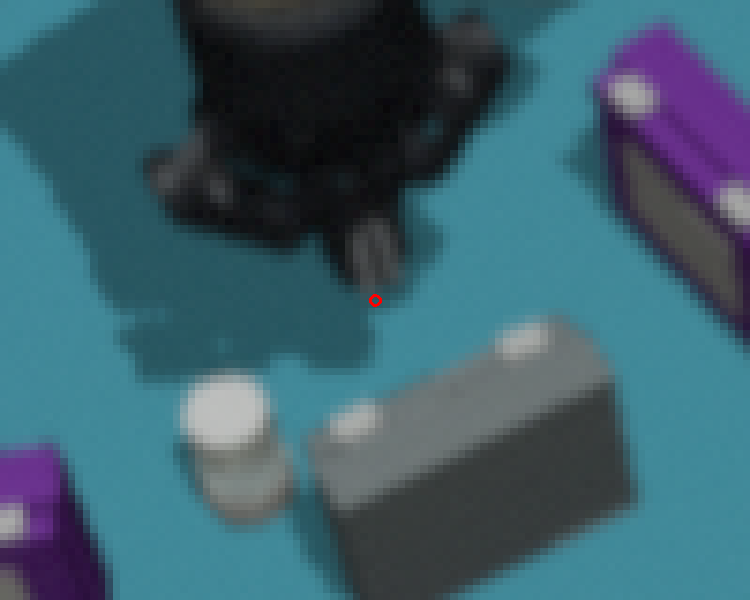

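The finger really ends at z ≈ 0.09, about 2 cm above the reported TCP, which agrees with it passing over the case untouched. Lower by 2.3 cm and push again.

```bash
python3 -m crank '[{"x":0,"y":0,"z":0.8,"turn":0},{"x":0,"y":0,"z":0.8,"turn":0},{"x":0,"y":0,"z":0.7,"turn":0},{"x":0.7,"y":0,"z":0,"turn":0},{"x":0.7,"y":0,"z":0,"turn":0}]' && python3 -m crank '[{"x":0.4,"y":0,"z":0,"turn":0},{"x":0.3,"y":0,"z":0,"turn":0},{"x":0.3,"y":0,"z":0,"turn":0},{"x":0.3,"y":0,"z":0,"turn":0},{"x":0.3,"y":0,"z":0,"turn":0}]' && python3 -m crank '[{"x":0.4,"y":0,"z":0,"turn":0},{"x":0.4,"y":0,"z":0,"turn":0},{"x":0.4,"y":0,"z":0,"turn":0},{"x":0.2,"y":0,"z":0,"turn":0},{"x":0,"y":0,"z":0,"turn":0}]'
python3 - <<'E'
from g import *
p=prof("scene",(.5182,-.2665),(-.661,-.750),.02)
cv2.imwrite("pics/s5.png",cv2.resize(p[130:270,110:320],(780,520),interpolation=2)[...,::-1])
E
python3 w.py .5 -.28 .068 48.6
```

```text
time: 5.1
tool_pos: [0.4883, -0.3001, 0.0457]
tool_rot: [-0.001, 0.911, 0.412, -0.0]
contact_force: [0.0, -0.5, 1.1]
gripper_width: 0.002
grasp_force: 0.0
time: 5.6
tool_pos: [0.499, -0.2887, 0.0464]
tool_rot: [0.0, 0.911, 0.412, 0.0]
contact_force: [0.7, 0.6, 0.7]
gripper_width: -0.002
grasp_force: 0.0
time: 6.1
tool_pos: [0.5083, -0.278, 0.0462]
tool_rot: [-0.0, 0.911, 0.412, 0.0]
contact_force: [0.0, -0.4, -0.6]
gripper_width: 0.003
grasp_force: 0.1
scene perp -0.040 n 5 z 0.083..0.090
scene perp -0.035 n 63 z 0.059..0.087
scene perp -0.030 n 78 z 0.028..0.091
scene perp -0.025 n 84 z 0.006..0.199
scene perp -0.020 n 47 z 0.006..0.199
scene perp -0.015 n 29 z 0.080..0.196
scene perp -0.010 n 28 z 0.082..0.174
scene perp -0.005 n 98 z 0.081..0.178
scene perp -0.000 n 89 z 0.082..0.172
scene perp 0.005 n 72 z 0.077..0.157
scene perp 0.010 n 24 z 0.076..0.121
scene perp 0.015 n 10 z 0.084..0.125
scene perp 0.020 n 7 z 0.087..0.121
t 6.15 tcp [ 0.5081 -0.2781  0.0462] yaw 48.6 tool cm: x -0.68 y -0.49 z -2.18 turn 0.001 F [-0.38 -0.41  0.27] w 0.0
```

View pics/s5.png

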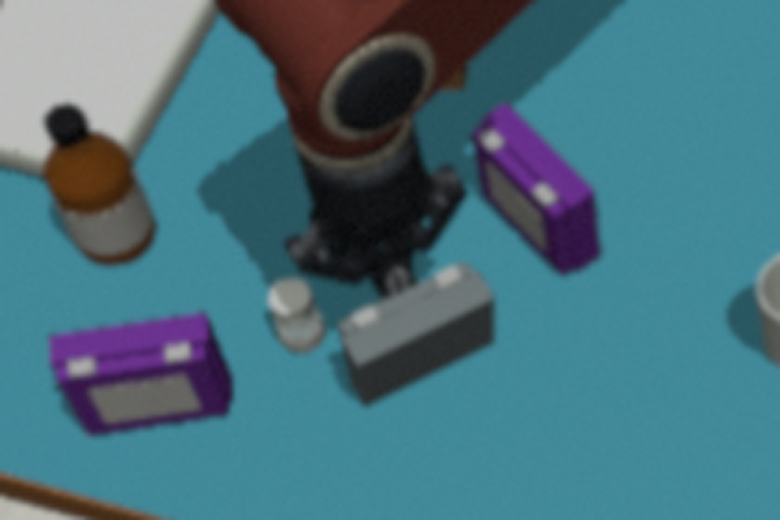

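The short case is tipping (about 12°) with its foot in place. Continue, then watch with depth only.

```bash
python3 -m crank '[{"x":0.4,"y":0,"z":0,"turn":0},{"x":0.4,"y":0,"z":0,"turn":0},{"x":0.4,"y":0,"z":0,"turn":0},{"x":0.4,"y":0,"z":0,"turn":0},{"x":0.4,"y":0,"z":0,"turn":0}]' && python3 -m crank '[{"x":0.3,"y":0,"z":0,"turn":0},{"x":0.2,"y":0,"z":0,"turn":0},{"x":0,"y":0,"z":0,"turn":0},{"x":0,"y":0,"z":0,"turn":0},{"x":0,"y":0,"z":0,"turn":0}]'
python3 - <<'E'
from g import *
p=prof("scene",(.5182,-.2665),(-.661,-.750),.09)
E
```

```text
time: 6.65
tool_pos: [0.5216, -0.2629, 0.0462]
tool_rot: [-0.0, 0.911, 0.412, 0.0]
contact_force: [0.1, -0.1, 0.1]
gripper_width: -0.004
grasp_force: 0.0
time: 7.15
tool_pos: [0.5245, -0.2596, 0.0463]
tool_rot: [-0.0, 0.911, 0.412, -0.0]
contact_force: [-0.8, 0.7, -0.3]
gripper_width: 0.0
grasp_force: 0.0
scene perp -0.110 n 13 z 0.007..0.026
scene perp -0.105 n 74 z 0.006..0.040
scene perp -0.100 n 47 z 0.019..0.040
scene perp -0.095 n 22 z 0.029..0.040
scene perp -0.090 n 27 z 0.030..0.042
scene perp -0.085 n 31 z 0.031..0.040
scene perp -0.080 n 25 z 0.030..0.044
scene perp -0.075 n 23 z 0.030..0.041
scene perp -0.070 n 29 z 0.030..0.040
scene perp -0.065 n 24 z 0.033..0.042
scene perp -0.060 n 28 z 0.033..0.045
scene perp -0.055 n 20 z 0.030..0.042
scene perp -0.050 n 28 z 0.031..0.199
scene perp -0.045 n 34 z 0.030..0.199
scene perp -0.040 n 21 z 0.033..0.199
scene perp -0.035 n 30 z 0.030..0.180
scene perp -0.030 n 88 z 0.031..0.177
scene perp -0.025 n 88 z 0.032..0.174
scene perp -0.020 n 90 z 0.028..0.159
scene perp -0.015 n 26 z 0.061..0.133
scene perp -0.010 n 9 z 0.085..0.124
scene perp -0.005 n 4 z 0.103..0.123
scene perp -0.000 n 1 z 0.111..0.111
scene perp 0.020 n 1 z 0.007..0.007
```

The short case is flat (top z ≈ 0.036, perp −0.018 to −0.105). Go up and over to the long case's lid side.

```bash
python3 -m crank '[{"x":0,"y":0,"z":-3,"turn":0},{"x":0,"y":0,"z":-4,"turn":0},{"x":0,"y":0,"z":-4,"turn":0},{"x":0,"y":0,"z":-4,"turn":0},{"x":0,"y":0,"z":0,"turn":0}]' && python3 -m crank '[{"x":3.2,"y":-3.6,"z":0,"turn":0},{"x":3.2,"y":-3.6,"z":0,"turn":0},{"x":3.2,"y":-3.6,"z":0,"turn":0},{"x":3.2,"y":-3.6,"z":0,"turn":0},{"x":3.2,"y":-3.6,"z":0,"turn":0}]' && python3 -m crank '[{"x":3.2,"y":-3.6,"z":0,"turn":0},{"x":3.2,"y":-3.6,"z":0,"turn":0},{"x":3.2,"y":-3.6,"z":0,"turn":0},{"x":3.2,"y":-3.6,"z":0,"turn":0},{"x":0,"y":0,"z":0,"turn":0}]' && python3 -m crank '[{"x":0,"y":0,"z":0,"turn":-0.14},{"x":0,"y":0,"z":0,"turn":-0.14},{"x":0,"y":0,"z":0,"turn":-0.14},{"x":0,"y":0,"z":0,"turn":-0.14},{"x":0,"y":0,"z":0,"turn":-0.14}]' && python3 -m crank '[{"x":0,"y":0,"z":0,"turn":-0.14},{"x":0,"y":0,"z":0,"turn":-0.14},{"x":0,"y":0,"z":0,"turn":-0.14},{"x":0,"y":0,"z":0,"turn":-0.14},{"x":0,"y":0,"z":0,"turn":-0.14}]' && python3 -m crank '[{"x":0,"y":0,"z":0,"turn":-0.14},{"x":0,"y":0,"z":0,"turn":-0.12},{"x":0,"y":0,"z":0,"turn":0}]' | tail -3
python3 w.py .458 .2824 .046 144.1
```

```text
time: 7.7
tool_pos: [0.5279, -0.2618, 0.2046]
tool_rot: [0.006, 0.911, 0.412, 0.004]
contact_force: [0.4, 0.0, 1.2]
gripper_width: 0.003
grasp_force: 0.0
time: 8.2
tool_pos: [0.4944, -0.0188, 0.1957]
tool_rot: [-0.0, 0.911, 0.411, -0.0]
contact_force: [0.9, -0.3, -0.0]
gripper_width: 0.0
grasp_force: 0.0
time: 8.7
tool_pos: [0.4702, 0.1754, 0.1957]
tool_rot: [-0.001, 0.91, 0.415, -0.0]
contact_force: [0.1, 0.5, -0.1]
gripper_width: 0.002
grasp_force: 0.0
time: 9.2
tool_pos: [0.4717, 0.17, 0.1956]
tool_rot: [-0.0, 0.713, 0.701, -0.0]
contact_force: [-0.6, -0.8, 0.4]
gripper_width: -0.001
grasp_force: 0.0
time: 9.7
tool_pos: [0.4717, 0.17, 0.1956]
tool_rot: [-0.0, 0.43, 0.903, -0.0]
contact_force: [-0.2, 0.3, -0.7]
gripper_width: 0.002
grasp_force: 0.0
contact_force: [1.6, 0.1, -0.7]
gripper_width: 0.001
grasp_force: 0.0
t 10.0 tcp [0.4717 0.17   0.1957] yaw 143.7 tool cm: x 7.76 y 8.24 z 14.97 turn -0.007 F [ 1.58  0.1  -0.73] w 0.001
```

```bash
python3 -m crank '[{"x":2,"y":2,"z":0,"turn":0},{"x":2,"y":2.1,"z":0,"turn":0},{"x":2,"y":2.1,"z":0,"turn":0},{"x":1.8,"y":2,"z":0,"turn":0},{"x":0,"y":0,"z":0,"turn":0}]' && python3 -m crank '[{"x":0,"y":0,"z":3,"turn":0},{"x":0,"y":0,"z":3,"turn":0},{"x":0,"y":0,"z":0,"turn":0}]'
python3 w.py .458 .2824 .046 144.1
```

```text
time: 10.5
tool_pos: [0.4569, 0.2848, 0.1959]
tool_rot: [-0.0, 0.311, 0.95, 0.0]
contact_force: [-0.2, 0.2, -0.2]
gripper_width: 0.001
grasp_force: 0.0
time: 10.8
tool_pos: [0.4543, 0.2807, 0.1311]
tool_rot: [-0.003, 0.312, 0.95, -0.003]
contact_force: [0.5, -0.0, -0.6]
gripper_width: -0.0
grasp_force: 0.0
t 10.8 tcp [0.4543 0.2807 0.1311] yaw 143.6 tool cm: x -0.19 y 0.36 z 8.51 turn -0.009 F [ 0.49 -0.02 -0.61] w -0.0
```

```bash
python3 -m crank '[{"x":0,"y":0,"z":3,"turn":0},{"x":0,"y":0,"z":3,"turn":0},{"x":0,"y":0,"z":2.5,"turn":0},{"x":0,"y":0,"z":0,"turn":0},{"x":0,"y":0,"z":0,"turn":0}]'
python3 w.py .4888 .2660 .046 144.1
python3 - <<'E'
from g import *
p=prof("scene",(.5195,.2479),(-.810,.586),.08)
cv2.imwrite("pics/l1.png",cv2.resize(p[180:340,340:560],(770,560),interpolation=2)[...,::-1])
E
```

```text
time: 11.3
tool_pos: [0.4581, 0.2828, 0.0525]
tool_rot: [0.0, 0.312, 0.95, 0.0]
contact_force: [-0.3, 0.4, 1.3]
gripper_width: 0.003
grasp_force: 0.0
t 11.3 tcp [0.4581 0.2828 0.0525] yaw 143.7 tool cm: x -3.47 y 0.46 z 0.65 turn -0.007 F [-0.26  0.44  1.31] w 0.003
scene perp -0.080 n 1 z 0.010..0.010
scene perp -0.025 n 1 z 0.058..0.058
scene perp -0.020 n 108 z 0.007..0.091
scene perp -0.015 n 135 z 0.006..0.089
scene perp -0.010 n 29 z 0.079..0.090
scene perp -0.005 n 34 z 0.078..0.088
scene perp 0.000 n 29 z 0.080..0.089
scene perp 0.005 n 23 z 0.080..0.089
scene perp 0.010 n 28 z 0.077..0.087
scene perp 0.015 n 26 z 0.076..0.087
scene perp 0.020 n 3 z 0.074..0.080
scene perp 0.045 n 1 z 0.179..0.179
scene perp 0.050 n 57 z 0.139..0.184
scene perp 0.055 n 88 z 0.082..0.181
scene perp 0.060 n 92 z 0.076..0.179
scene perp 0.065 n 30 z 0.078..0.143
scene perp 0.070 n 12 z 0.086..0.133
scene perp 0.075 n 5 z 0.124..0.132
scene perp 0.080 n 4 z 0.006..0.133
scene perp 0.110 n 1 z 0.007..0.007
```

View pics/l1.png

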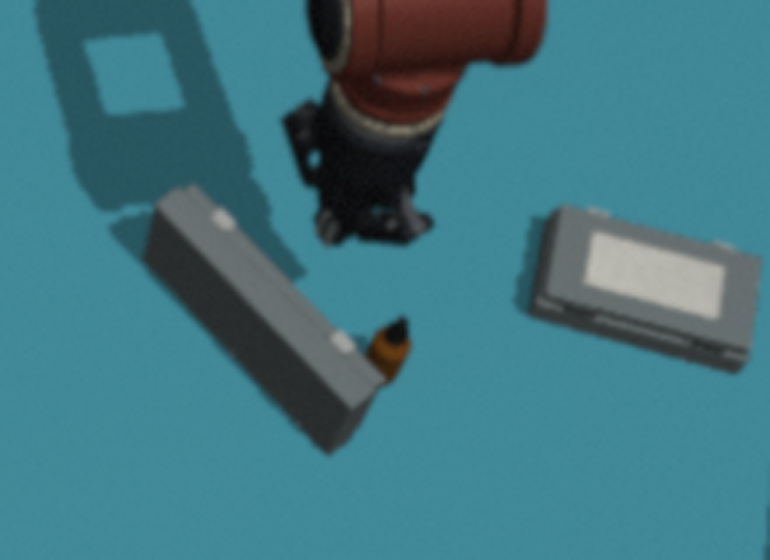

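The finger stands on the lid side of the long case at (330,240), the dropper is clear at (390,345), and the real tip is at z ≈ 0.073. Lower slightly and push along −x.

```bash
python3 -m crank '[{"x":-0.8,"y":0,"z":0.6,"turn":0},{"x":-0.8,"y":0,"z":0,"turn":0},{"x":-0.8,"y":0,"z":0,"turn":0},{"x":-0.6,"y":0,"z":0,"turn":0},{"x":-0.3,"y":0,"z":0,"turn":0}]' && python3 -m crank '[{"x":-0.3,"y":0,"z":0,"turn":0},{"x":-0.3,"y":0,"z":0,"turn":0},{"x":-0.3,"y":0,"z":0,"turn":0},{"x":-0.3,"y":0,"z":0,"turn":0},{"x":-0.3,"y":0,"z":0,"turn":0}]' && python3 -m crank '[{"x":-0.4,"y":0,"z":0,"turn":0},{"x":-0.4,"y":0,"z":0,"turn":0},{"x":-0.4,"y":0,"z":0,"turn":0},{"x":0,"y":0,"z":0,"turn":0}]'
python3 - <<'E'
from g import *
p=prof("scene",(.5195,.2479),(-.810,.586),.02)
E
python3 w.py .4888 .2660 .046 144.1
```

```text
time: 11.85
tool_pos: [0.4849, 0.263, 0.0456]
tool_rot: [0.0, 0.312, 0.95, 0.0]
contact_force: [1.0, -0.5, -0.4]
gripper_width: -0.004
grasp_force: 0.0
time: 12.35
tool_pos: [0.4962, 0.2547, 0.0454]
tool_rot: [-0.0, 0.311, 0.95, 0.0]
contact_force: [-0.0, 0.2, 1.1]
gripper_width: -0.004
grasp_force: 0.6
time: 12.75
tool_pos: [0.5063, 0.2471, 0.0453]
tool_rot: [0.0, 0.311, 0.95, -0.0]
contact_force: [-0.1, 0.3, -0.6]
gripper_width: -0.003
grasp_force: 0.0
scene perp -0.045 n 8 z 0.079..0.084
scene perp -0.040 n 50 z 0.063..0.088
scene perp -0.035 n 47 z 0.047..0.090
scene perp -0.030 n 44 z 0.033..0.200
scene perp -0.025 n 57 z 0.013..0.200
scene perp -0.020 n 35 z 0.009..0.199
scene perp -0.015 n 35 z 0.081..0.093
scene perp -0.010 n 68 z 0.081..0.177
scene perp -0.005 n 66 z 0.078..0.171
scene perp -0.000 n 95 z 0.070..0.176
scene perp 0.005 n 32 z 0.062..0.134
scene perp 0.010 n 13 z 0.087..0.125
scene perp 0.015 n 7 z 0.075..0.129
scene perp 0.020 n 1 z 0.125..0.125
scene perp 0.040 n 1 z 0.007..0.007
scene perp 0.045 n 1 z 0.008..0.008
t 12.8 tcp [0.5059 0.2472 0.0451] yaw 143.7 tool cm: x 2.49 y 0.50 z -0.09 turn -0.007 F [ 0.24  0.22 -0.25] w -0.001
```

Tipping about 15°, with the foot still at perp −0.018. Continue.

```bash
python3 -m crank '[{"x":-0.4,"y":0,"z":0,"turn":0},{"x":-0.4,"y":0,"z":0,"turn":0},{"x":-0.4,"y":0,"z":0,"turn":0},{"x":-0.4,"y":0,"z":0,"turn":0},{"x":-0.3,"y":0,"z":0,"turn":0}]' && python3 -m crank '[{"x":-0.2,"y":0,"z":0,"turn":0},{"x":0,"y":0,"z":0,"turn":0},{"x":0,"y":0,"z":0,"turn":0},{"x":0,"y":0,"z":0,"turn":0},{"x":0,"y":0,"z":0,"turn":0}]' && python3 -m crank '[{"x":0,"y":0,"z":-3,"turn":0},{"x":0,"y":0,"z":-4,"turn":0},{"x":0,"y":0,"z":-4,"turn":0},{"x":0,"y":0,"z":-4,"turn":0},{"x":0,"y":0,"z":0,"turn":0}]'
python3 - <<'E'
from g import *
p=prof("scene",(.5195,.2479),(-.810,.586),.12)
cv2.imwrite("pics/end.png",p[...,::-1])
E
```

```text
time: 13.3
tool_pos: [0.5215, 0.236, 0.0453]
tool_rot: [0.0, 0.311, 0.95, -0.0]
contact_force: [0.2, 0.4, 0.2]
gripper_width: -0.001
grasp_force: 0.0
time: 13.8
tool_pos: [0.5226, 0.2352, 0.0453]
tool_rot: [-0.0, 0.311, 0.95, -0.0]
contact_force: [0.6, -0.1, -0.2]
gripper_width: -0.001
grasp_force: 0.0
time: 14.3
tool_pos: [0.5265, 0.2364, 0.2036]
tool_rot: [0.005, 0.311, 0.95, 0.004]
contact_force: [0.1, -0.9, 1.3]
gripper_width: -0.004
grasp_force: 0.0
scene perp -0.135 n 1 z 0.006..0.006
scene perp -0.130 n 1 z 0.006..0.006
scene perp -0.125 n 2 z 0.006..0.007
scene perp -0.115 n 1 z 0.006..0.006
scene perp -0.105 n 55 z 0.006..0.039
scene perp -0.100 n 57 z 0.012..0.040
scene perp -0.095 n 33 z 0.031..0.041
scene perp -0.090 n 26 z 0.033..0.040
scene perp -0.085 n 33 z 0.030..0.041
scene perp -0.080 n 35 z 0.031..0.040
scene perp -0.075 n 28 z 0.031..0.043
scene perp -0.070 n 32 z 0.032..0.043
scene perp -0.065 n 28 z 0.032..0.040
scene perp -0.060 n 27 z 0.032..0.042
scene perp -0.055 n 31 z 0.032..0.041
scene perp -0.050 n 26 z 0.030..0.041
scene perp -0.045 n 34 z 0.030..0.042
scene perp -0.040 n 25 z 0.032..0.040
scene perp -0.035 n 27 z 0.031..0.040
scene perp -0.030 n 30 z 0.031..0.043
scene perp -0.025 n 21 z 0.030..0.039
scene perp 0.040 n 1 z 0.007..0.007
scene perp 0.055 n 2 z 0.006..0.006
scene perp 0.060 n 1 z 0.007..0.007
scene perp 0.090 n 1 z 0.009..0.009
scene perp 0.110 n 1 z 0.007..0.007
scene perp 0.115 n 1 z 0.007..0.007
scene perp 0.140 n 1 z 0.007..0.007
scene perp 0.145 n 1 z 0.007..0.007
```

View pics/end.png

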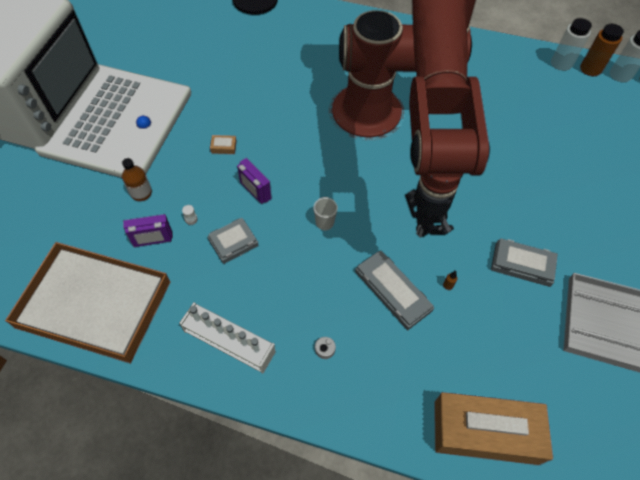

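Both cases lie flat with the white cards up, the long one at (393,289) and the short one at (233,238). The bystanders are where they were and the arm is clear.

```bash
python3 -m crank '[{"x":0,"y":0,"z":0,"turn":0},{"x":0,"y":0,"z":0,"turn":0}]' | head -2; python3 -c "
from plant import manip; print(manip.job_done())"
```

```text
time: 14.55
tool_pos: [0.5215, 0.2348, 0.1931]
the job is handed in; nothing more can be done
None
```

The long and the short case both lie flat with their lids up where they stood, the bystanders look unmoved in the last picture, and the job was handed in at about 14.6 s; no verdict came back.

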